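# Get the doming block out from behind the tools

### The arm

A 6-joint arm with a two-finger parallel gripper is mounted at the origin on the work surface. World frame = base frame: x ahead of the robot, y to its left, z up, the work surface at z = 0. Lengths are in mm, angles in degrees, forces in N, time in s.
With the tool pointing down it reaches from about 350 to 850 mm from the base axis. Payload 8.1 kg.
Tool frame: the origin (TCP) lies midway between the tips of the shut fingers; the grasp point (between the pads) lies 19 mm behind it; z points along the fingers, y is the line along which they close (so a half turn about z gives the same grasp; the last joint's range is limited). The gripper opens to 85 mm and grips with 20 to 120 N. Pads are 22 mm wide; open, the fingers measure 114 mm over their backs; the gripper's body (76 mm by 85 mm) begins 54 mm behind the grasp point. The pads swing forward as they close: fully open they stand 13 mm farther back than shut.
Start: joints at [-77.086, 7.471, 85.268, -0, 87.261, -4.893], TCP at [183.512, -571.252, 231.292] pointing down, gripper open.
Joint ranges: [-169.43, 169.43], [-51.17, 129.36], [1.28, 143.12], [-76.62, 256.62], [0, 156.53], [-152.29, 152.29]. Speed limits (degrees/s): [136.94, 136.94, 159.86, 180, 180, 180].

### API

Orientations are given as [roll, pitch, yaw] about the fixed x, y, z axes, in that order (R = Rz(yaw) Ry(pitch) Rx(roll)).
In Python, from bench import r gives the robot as it stands. The module is installed in compiled form; this text tells all that it offers.
- The arm moves only by the tool jog_arm, never from a script. Its argument "rows" is a list of rows, each a list of 2 entries, a list of its own where there are three numbers: the shift along the tool's x, y, z in mm, then the turn, a rotation vector about the tool's x, y, z in rad. A call has 1 to 10 rows; each row is the pose to reach, as a shift and turn from the pose commanded when the call began, along the tool's axes at that moment; what a row does not reach only later rows make up. A row lasts 1/10 s, in which the tool goes at most 50 mm and 8.59 degrees, less where a joint would pass 70% of its speed; a pose out of reach is approached as far as the arm can. A call with a gripper value outside its range is refused whole. "grip" is the finger opening in mm, from 0 to 85.4, set as the call begins (left out, the last holds). The fingers move at their own pace and stop on an object; "force" is the grip in N (left out, the last holds). Time passes only in rows, so rows that repeat a pose let the fingers close. It gives the time, the measured TCP pose, the force, the opening and the grip force at its end, in the units of the state.
- r.sense(): the state, without advancing time (a new reading comes with each control period).
- r.snapshot(name): name is "side" or "top"; returns (picture, depth): 480x640x3 uint8, blue, green, red; 480x640 float32, mm along the optical axis (not along the pixel's ray), 0 where there is no reading.
- r.camera_params(name): a dict with "fx", "fy", "cx", "cy" (pixels), "dist_coeffs" ([k1, k2, p1, p2, k3] as OpenCV has them; the pictures are not rectified), "pose" (4x4, takes a point from camera to world coordinates). Camera axes: x right, y down, z forward; pixel columns grow to the right and rows downward; lengths in mm; the calibration is good to about 2 mm. A picture is of the moment at which its call begins. camera_params takes no time and is no camera call.
- r.hand_in(): hands the job in; it is judged then, once.
The state is a dict: "time": time; "joint_pos": joint angles; "qd": joint speeds; "joint_efforts": joint torques, N m; "tool_pos": TCP position; "tcp_rot": TCP orientation; "ft_force": force on the tool from outside, world axes, zero at the start; "wrist_torque": the same for the moment, N m; "finger_gap": finger opening in mm; "grip_force": force on a finger pad.
Only numpy, scipy, OpenCV 4.12 (cv2) and the standard library are available. Lean on these libraries where they do the work, as an engineer would, in place of code of your own. Each camera call takes 0.05 s, during which the arm holds its last target. There are 200 camera calls.

### The job

Get the brass doming block out of the tool corner: first clear the three tools that stand around it (mandrel, wooden box, oilstone) into the empty tray, standing upright, then put the doming block flat on the middle of the steel bench block, and after that stand each tool back on the middle of its own cork pad (the one of its shape), box and oilstone square with their pads. Leave the doming block in its place until all three tools stand in the tray, and do not knock any tool over.

Things in the scene. Friction and masses are not known exactly. Their poses are not given: they have to be found in the camera images.
- board: Fixed dark wooden board, 8 mm thick. Origin: on the bench top (z = 0) under the doming block's start; x points away from the robot (within 15 degrees). Reaches x = -120 to 70, y = -120 to 120 mm; a ledge (x = 58 to 70 mm) rises to 34 mm above the bench. The pads are about 70 mm in front of the origin and 72 mm left and right of it; which is where changes.
- pad_round: Round cork pad, 64 mm across, 3 mm thick, fixed on the board: the place of the mandrel. Origin: centre of the underside, z up. Underside 8 mm above the bench, so its top is 11 mm above the bench.
- pad_square: Square cork pad, 62 x 62 mm, 3 mm thick, fixed on the board: the place of the wooden box. Origin: centre of the underside, z up. Underside 8 mm above the bench, top 11 mm; its sides lie along its x and y.
- pad_oblong: Oblong cork pad, 72 mm (x) by 46 mm (y), 3 mm thick, fixed on the board: the place of the oilstone. Origin: centre of the underside, z up. Underside 8 mm above the bench, top 11 mm.
- mandrel: Stepped round steel mandrel standing on its wide end on the round pad; 100 mm tall, about 0.5 kg. 52 mm diameter up to 22 mm height, 44 mm up to 44 mm, then 34 mm diameter to the flat top. Origin: centre of the underside, z up. 
- box: Tall pale wooden box with its lid glued on (one piece) and a brass knob (16 mm across, 8 mm high) on top, standing on the square pad; 50 x 50 mm, 90 mm tall without the knob, about 0.2 kg. Origin: centre of the underside, z up. Its sides lie along its x and y.
- stone: Grey oilstone in two shades, stood on end on the oblong pad; 60 mm (x) by 34 mm (y), 92 mm tall, about 0.4 kg. Origin: centre of the underside, z up. 
- doming_block: Brass doming block with round dark hollows in its faces; 56 x 56 mm, 32 mm tall, about 0.65 kg. It stands directly on the board, closely surrounded by the three tools and the ledge: there are only about 15 mm beside it until they are gone. Origin: centre of the underside, z up. Its sides lie along its x and y; it starts 8 mm above the bench.
- tray: Fixed low pale plywood tray on one side (left or right changes), 300 mm (x) by 140 mm (y), rim 14 mm high, walls 6 mm, inner floor 6 mm above the bench. Big enough for the three tools in a row along its x. Origin: centre of the underside, z up. It starts empty.
- bench_block: Fixed flat steel bench block on the other side, 110 mm (x) by 80 mm (y), its top 22 mm above the bench. Origin: centre of the underside, z up. 

How it is judged:
By the outcome, as a careful person would: the job done as asked, in the order asked, and still so for the second after the job is handed in, with the robot touching nothing.
It also fails if it takes over 144 s, if anything falls off the work surface, if the arm or the gripper's body presses on something with over 40 N, if the wrist force passes 120 N, or if a joint passes its speed limit or range.

## Working session

There is one attempt and no reset: what is moved stays moved. The work goes in short steps, Python scripts to look and compute and a tool call to move; the robot and the scene stay as the last step left them, time stands still between calls to the robot, and variables do not carry over. Pictures are saved under pics/ and viewed, at most 14 in all, crops included, and the job is handed in when it is done.

Besides the shell and the picture viewer there is one more tool, called after "Emit:" as name(argument=value, ...), one argument or row to a line, values as JSON. jog_arm: Moves the arm, as the interface text tells. Its arguments: {"type":"object","properties":{"rows":{"type":"array"},"grip":{"type":"number"},"force":{"type":"number"}},"required":["rows"]}

```bash
mkdir -p pics; ls; python3 - <<'E'
from bench import r
import cv2,numpy as np
for n in("top","side"):
    p,d=r.snapshot(n); cv2.imwrite(f"pics/{n}0.png",p); np.save(f"{n}0.npy",d)
    c=r.camera_params(n); print(n,c["fx"],c["cx"],c["cy"],c["dist_coeffs"]);print(np.round(c["pose"],3))
print(r.sense())
E
```

```text
pics
top 488.24322353332224 320.74335606282915 242.73954541280102 [0.03620296 0.         0.         0.         0.        ]
[[-1.00000e-02 -9.96000e-01  9.00000e-02  4.78769e+02]
 [-1.00000e+00  1.30000e-02  2.60000e-02 -2.55000e+00]
 [-2.70000e-02 -9.00000e-02 -9.96000e-01  8.73530e+02]
 [ 0.00000e+00  0.00000e+00  0.00000e+00  1.00000e+00]]
side 443.8776293288952 319.54497708576974 241.06947641155276 [-0.09959741  0.          0.          0.          0.        ]
[[-9.16000e-01 -3.12000e-01  2.51000e-01  3.14704e+02]
 [-4.00000e-01  7.20000e-01 -5.67000e-01  5.32611e+02]
 [-4.00000e-03 -6.20000e-01 -7.84000e-01  7.49333e+02]
 [ 0.00000e+00  0.00000e+00  0.00000e+00  1.00000e+00]]
{'time': 0.1, 'joint_pos': array([-7.70855678e+01,  7.51083629e+00,  8.53229170e+01,  4.53014570e-04,
        8.72626013e+01, -4.89351988e+00]), 'qd': array([-0.04126805, -0.09799228, -0.09076782,  0.00941412, -0.04391077,
       -0.0135161 ]), 'joint_efforts': array([ 1.42186524e-03, -5.70947957e+01, -5.01942766e+01, -3.82438275e-04,
        8.07077828e-03,  2.37107827e-05]), 'tool_pos': array([ 183.40407061, -570.75820426,  230.34994142]), 'tcp_rot': array([-1.79904035e+02, -8.67026380e-03,  1.78079228e+01]), 'ft_force': array([ 0.61941154, -0.49993111, -0.69519892]), 'wrist_torque': array([ 0.01134434,  0.04479136, -0.03176862]), 'grip_force': 0.0, 'finger_gap': 85.73674054995487}
```

View pics/top0.png

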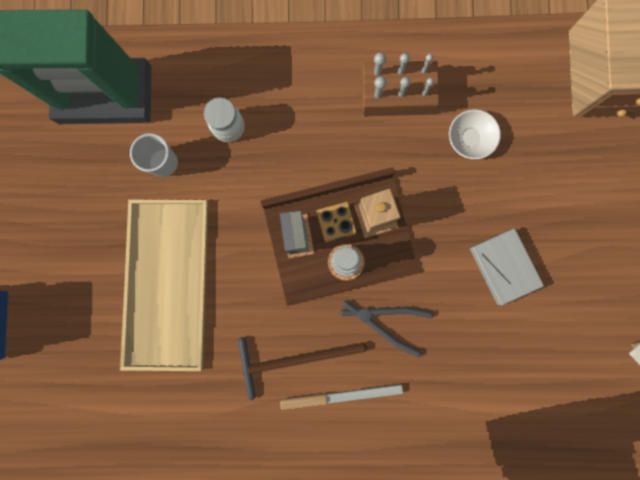

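View pics/side0.png

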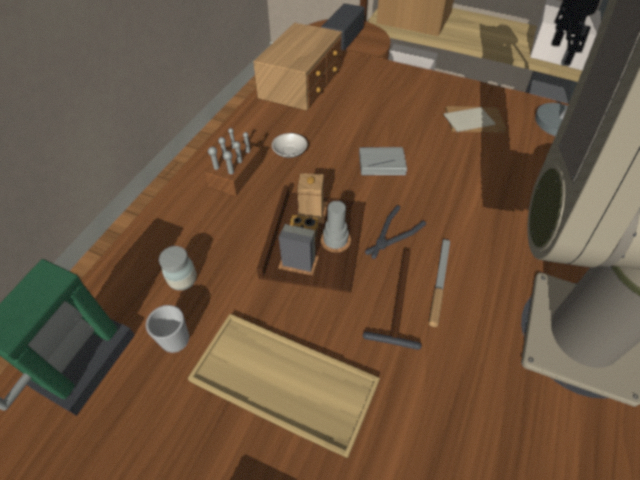

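```bash
cat > h.py <<'E'
from bench import r
import cv2,numpy as np
def cloud(n,snap=None):
    p,d=snap or r.snapshot(n); c=r.camera_params(n)
    v,u=np.mgrid[0:480,0:640]
    K=np.array([[c["fx"],0,c["cx"]],[0,c["fy"],c["cy"]],[0,0,1]])
    q=cv2.undistortPoints(np.stack([u,v],-1).reshape(-1,1,2).astype(np.float64),K,np.array(c["dist_coeffs"])).reshape(480,640,2)
    P=np.dstack([q*d[...,None],d]); T=np.array(c["pose"])
    W=P@T[:3,:3].T+T[:3,3]; W[d==0]=np.nan
    return p,W
def px(n,u,v,z):
    "pixel -> world point at height z"
    c=r.camera_params(n);K=np.array([[c["fx"],0,c["cx"]],[0,c["fy"],c["cy"]],[0,0,1]])
    q=cv2.undistortPoints(np.array([[[u,v]]],float),K,np.array(c["dist_coeffs"])).ravel()
    T=np.array(c["pose"]);d=T[:3,:3]@[*q,1];o=T[:3,3]
    return o+d*(z-o[2])/d[2]
def crop(p,x0,y0,x1,y1,s,f): cv2.imwrite(f,cv2.resize(p[y0:y1,x0:x1],None,fx=s,fy=s,interpolation=cv2.INTER_CUBIC))
E
python3 - <<'E'
from h import *
p,W=cloud("top",(cv2.imread("pics/top0.png"),np.load("top0.npy")))
crop(p,250,160,440,310,4,"pics/c1.png")
def rect(nm,u0,u1,v0,v1,z0,z1):
    w=W[v0:v1,u0:u1].reshape(-1,3); w=w[(w[:,2]>z0)&(w[:,2]<z1)]
    R=cv2.minAreaRect(w[:,:2].astype(np.float32)); print(nm,len(w),np.round(w.mean(0),1),R)
    ; 
rect("table",420,470,180,250,-20,20)
rect("stone",270,312,200,260,92,112)
rect("box",350,410,180,240,92,108)
rect("mandrel",325,368,240,285,103,119)
rect("dome",315,360,200,245,32,48)
rect("tray",110,220,190,380,9,25)
rect("bench",460,550,220,310,14,30)
rect("ledge",255,400,160,215,27,40)
E
```

```text
File "<stdin>", line 7
    ; 
    ^
SyntaxError: invalid syntax
```

```bash
cat > m.py <<'E'
from h import *
p,W=cloud("top",(cv2.imread("pics/top0.png"),np.load("top0.npy")))
crop(p,250,160,440,310,4,"pics/c1.png")
def rect(nm,u0,u1,v0,v1,z0,z1):
    w=W[v0:v1,u0:u1].reshape(-1,3); w=w[(w[:,2]>z0)&(w[:,2]<z1)]
    R=cv2.minAreaRect(w[:,:2].astype(np.float32)); print(nm,len(w),np.round(w.mean(0),1),np.round(np.hstack(R),1))
rect("table",420,450,180,250,-20,20)
rect("stone",270,312,200,260,92,112)
rect("box",350,410,180,240,92,108)
rect("mandrel",325,368,240,285,103,119)
rect("dome",315,360,200,245,32,48)
rect("tray",110,220,190,380,9,25)
rect("bench",460,550,220,310,14,30)
rect("ledge",255,400,160,215,27,40)
E
python3 m.py
```

```text
table 2090 [ 6.060e+02 -1.839e+02 -3.000e-01] [ 606.3 -184.3   53.1  125.7   88.5]
stone 821 [568.9  62.7 102.4] [569.3  62.8  60.6  34.3   7.9]
box 940 [603.6 -76.5 100.5] [604.3 -76.9  50.1  50.4  18. ]
mandrel 361 [523.4 -22.9 110.6] [524.1 -23.3  31.3  33.2  89.3]
dome 1058 [591.5  -6.8  39.6] [594.  -15.   56.3  73.4  14.7]
tray 2012 [483.8 298.8  12.7] [487.6 298.1 142.6 299.6  89.2]
bench 3107 [ 510.3 -300.1   21.7] [ 510.9 -300.9  111.8   81.5   23.6]
ledge 1182 [646.    4.9  33.9] [626.9   2.1  68.2 239.1  12.8]
```

View pics/c1.png

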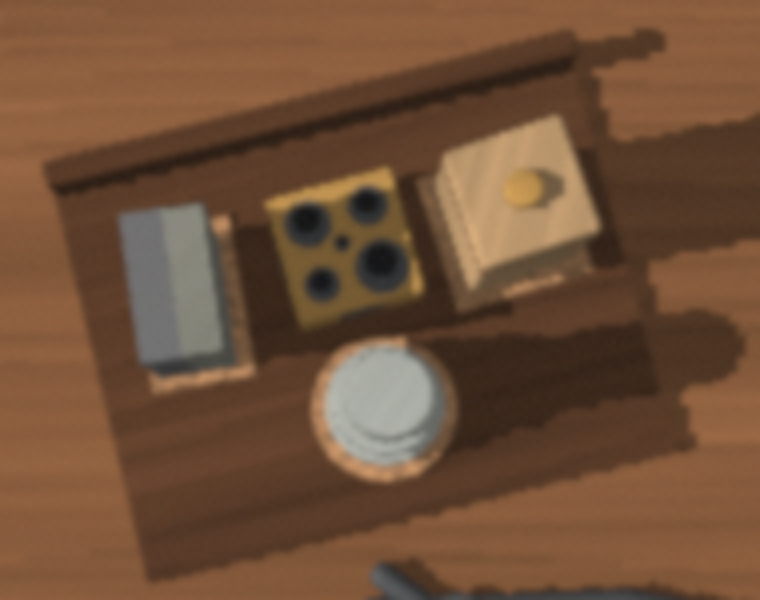

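```bash
cat >> h.py <<'E'
from scipy.spatial.transform import Rotation as Ro
def plan(*targets):
    "tool-frame shift and turn from the present pose to each [x,y,z,yaw]"
    s=r.sense(); p=s["tool_pos"]; R=Ro.from_euler("xyz",s["tcp_rot"],degrees=True)
    print("t",round(s["time"],1),"at",np.round(p,1),np.round(s["tcp_rot"],1),"gap",round(s["finger_gap"],1))
    for x,y,z,yaw in targets:
        print((x,y,z,yaw),np.round(R.inv().apply([x-p[0],y-p[1],z-p[2]]),1),np.round((R.inv()*Ro.from_euler("xyz",[180,0,yaw],degrees=True)).as_rotvec(),3))
E
cat >m2.py <<'E'
from m import *
rect("dome",318,352,206,240,37,43)
rect("ledge",255,400,160,215,30,37)
plan((569.3,62.8,190,7.9),(569.3,62.8,58,7.9))
E
python3 m2.py|tail -5
```

```text
dome 921 [590.9  -5.3  39.8] [592.   -6.4  55.9  55.8  14.5]
ledge 930 [652.4   7.4  33.3] [626.5   1.8  67.8 239.1  13.2]
t 0.1 at [ 183.4 -570.8  230.3] [-179.9   -0.    17.8] gap 85.7
(569.3, 62.8, 190, 7.9) [ 561.2 -485.1   41.2] [-0.002 -0.     0.173]
(569.3, 62.8, 58, 7.9) [ 561.1 -484.9  173.2] [-0.002 -0.     0.173]
```

Emit:
jog_arm(
  rows=[
    [[15, -13, 0], [0, 0, 0.01]],
    [[45, -39, 0], [0, 0, 0.02]],
    [[80, -69, 5], [0, 0, 0.04]],
    [[117, -101, 10], [0, 0, 0.06]],
    [[154, -133, 15], [0, 0, 0.08]],
    [[191, -165, 20], [0, 0, 0.1]],
    [[228, -197, 25], [0, 0, 0.12]],
    [[265, -229, 30], [0, 0, 0.14]],
    [[302, -261, 35], [0, 0, 0.16]],
    [[335, -290, 41], [0, 0, 0.173]],
  ],
)

```text
time: 1.1
tool_pos: [414.4, -190.5, 190.0]
tcp_rot: [-180.0, -0.0, 7.9]
ft_force: [0.7, 0.2, 0.1]
finger_gap: 85.3
grip_force: 0.0
```

Emit:
jog_arm(
  rows=[
    [[36, -23, 0], [0, 0, 0]],
    [[72, -46, 0], [0, 0, 0]],
    [[108, -69, 0], [0, 0, 0]],
    [[144, -92, 0], [0, 0, 0]],
    [[175, -112, 0], [0, 0, 0]],
    [[200, -128, 0], [0, 0, 0]],
    [[215, -140, 0], [0, 0, 0]],
    [[225, -150, 0], [0, 0, 0]],
    [[225, -150, 0], [0, 0, 0]],
    [[225, -150, 0], [0, 0, 0]],
  ],
)

```text
time: 2.1
tool_pos: [615.5, -13.6, 190.0]
tcp_rot: [180.0, 0.1, 7.9]
ft_force: [0.3, 0.4, -0.0]
finger_gap: 85.2
grip_force: 0.0
```

```bash
python3 -c "
from h import *
plan((569.3,62.8,190,7.9),(569.3,62.8,58,7.9))"
```

```text
t 2.1 at [615.5 -13.6 190. ] [1.8e+02 1.0e-01 7.9e+00] gap 85.2
(569.3, 62.8, 190, 7.9) [-35.3 -82.   -0. ] [0.    0.001 0.   ]
(569.3, 62.8, 58, 7.9) [-35.1 -82.  132. ] [0.    0.001 0.   ]
```

Emit:
jog_arm(
  rows=[
    [[-8, -20, 0], [0, 0, 0]],
    [[-18, -45, 0], [0, 0, 0]],
    [[-28, -67, 0], [0, 0, 0]],
    [[-35, -82, 0], [0, 0, 0]],
    [[-35, -82, 10], [0, 0, 0]],
    [[-35, -82, 40], [0, 0, 0]],
    [[-35, -82, 75], [0, 0, 0]],
    [[-35, -82, 105], [0, 0, 0]],
    [[-35, -82, 125], [0, 0, 0]],
    [[-35, -82, 132], [0, 0, 0]],
  ],
)

```text
time: 3.1
tool_pos: [567.9, 61.9, 54.8]
tcp_rot: [-180.0, 0.3, 7.8]
ft_force: [-0.6, -0.4, 0.8]
finger_gap: 85.5
grip_force: 0.0
```

```bash
python3 -c "
from h import *
plan((569.3,62.8,58,7.9))
p,d=r.snapshot('side');crop(p,200,150,400,300,4,'pics/s1.png')"
```

```text
t 3.1 at [567.9  61.9  54.8] [-180.     0.3    7.8] gap 85.5
(569.3, 62.8, 58, 7.9) [ 1.5 -0.7 -3.2] [-0.     0.005 -0.001]
```

View pics/s1.png

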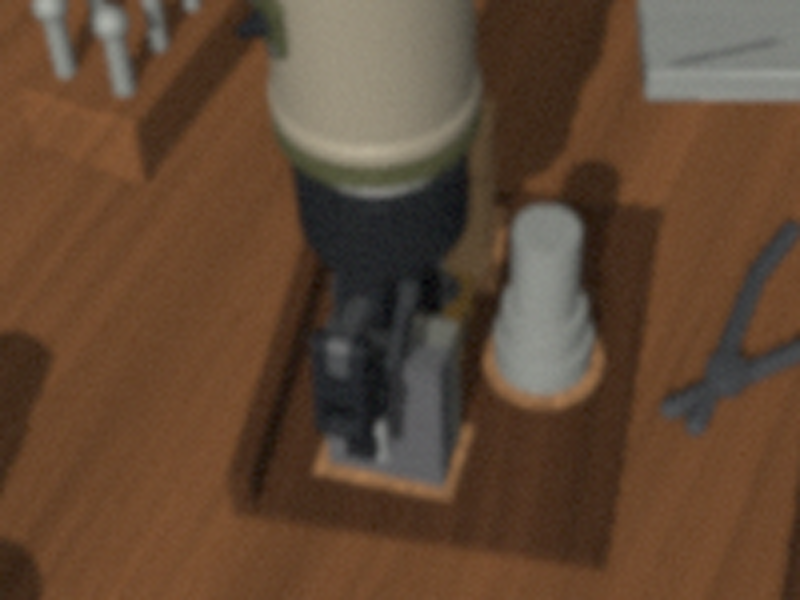

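The side view shows the fingers straddling the stone (about 330–460, 310–480 in the crop), with the gripper body above its top. I'll close.

Emit:
jog_arm(
  grip=20,
  force=50,
  rows=[
    [[0, 0, 0], [0, 0, 0]],
    [[0, 0, 0], [0, 0, 0]],
    [[0, 0, 0], [0, 0, 0]],
    [[0, 0, 0], [0, 0, 0]],
    [[0, 0, 0], [0, 0, 0]],
    [[0, 0, 0], [0, 0, 0]],
    [[0, 0, 0], [0, 0, 0]],
    [[0, 0, 0], [0, 0, 0]],
  ],
)

```text
time: 3.95
tool_pos: [571.2, 63.2, 59.8]
tcp_rot: [180.0, -0.1, 7.9]
ft_force: [-1.4, -1.1, 5.7]
finger_gap: 33.3
grip_force: 51.6
```

Emit:
jog_arm(
  rows=[
    [[0, 0, -4], [0, 0, 0]],
    [[0, 0, -14], [0, 0, 0]],
    [[0, 0, -32], [0, 0, 0]],
    [[0, 0, -55], [0, 0, 0]],
    [[0, 0, -80], [0, 0, 0]],
    [[0, 0, -103], [0, 0, 0]],
    [[0, 0, -118], [0, 0, 0]],
    [[0, 0, -125], [0, 0, 0]],
    [[0, 0, -125], [0, 0, 0]],
  ],
)

```text
time: 4.85
tool_pos: [570.5, 63.2, 184.1]
tcp_rot: [180.0, -0.1, 7.9]
ft_force: [0.5, 0.3, -4.4]
finger_gap: 33.6
grip_force: 50.6
```

```bash
python3 -c "
from h import *
plan((580,298,180,0),(580,298,57,0))"
```

```text
t 4.8 at [570.5  63.2 184.1] [ 1.8e+02 -1.0e-01  7.9e+00] gap 33.6
(580, 298, 180, 0) [  41.7 -231.2    4.1] [ 0.    -0.001  0.138]
(580, 298, 57, 0) [  41.5 -231.3  127.1] [ 0.    -0.001  0.138]
```

Emit:
jog_arm(
  rows=[
    [[2, -10, 0], [0, 0, 0.01]],
    [[6, -32, 0], [0, 0, 0.02]],
    [[12, -64, 0], [0, 0, 0.04]],
    [[18, -100, 0], [0, 0, 0.06]],
    [[25, -136, 0], [0, 0, 0.08]],
    [[31, -170, 0], [0, 0, 0.1]],
    [[36, -198, 0], [0, 0, 0.12]],
    [[39, -218, 0], [0, 0, 0.13]],
    [[41, -229, 0], [0, 0, 0.138]],
    [[42, -231, 0], [0, 0, 0.138]],
  ],
)

```text
time: 5.85
tool_pos: [578.9, 299.1, 181.7]
tcp_rot: [180.0, 0.1, 0.1]
ft_force: [-0.4, 0.6, -4.1]
finger_gap: 33.5
grip_force: 50.5
```

Emit:
jog_arm(
  rows=[
    [[0, 0, 5], [0, 0, 0]],
    [[0, 0, 20], [0, 0, 0]],
    [[0, 0, 45], [0, 0, 0]],
    [[0, 0, 72], [0, 0, 0]],
    [[0, 0, 95], [0, 0, 0]],
    [[0, 0, 111], [0, 0, 0]],
    [[0, 0, 120], [0, 0, 0]],
    [[0, 0, 124], [0, 0, 0]],
    [[0, 0, 125], [0, 0, 0]],
    [[0, 0, 125], [0, 0, 0]],
  ],
)

```text
time: 6.85
tool_pos: [580.8, 298.0, 59.5]
tcp_rot: [-180.0, -0.1, -0.0]
ft_force: [0.0, -0.7, -3.9]
finger_gap: 33.7
grip_force: 50.6
```

Emit:
jog_arm(
  rows=[
    [[0, 0, 1], [0, 0, 0]],
    [[0, 0, 2], [0, 0, 0]],
    [[0, 0, 3], [0, 0, 0]],
    [[0, 0, 4], [0, 0, 0]],
    [[0, 0, 4], [0, 0, 0]],
  ],
)

```text
time: 7.35
tool_pos: [580.2, 298.0, 54.9]
tcp_rot: [-180.0, -0.0, -0.0]
ft_force: [-2.1, -0.2, 0.7]
finger_gap: 33.8
grip_force: 51.0
```

Emit:
jog_arm(
  grip=85,
  rows=[
    [[0, 0, 0], [0, 0, 0]],
    [[0, 0, 0], [0, 0, 0]],
    [[0, 0, 0], [0, 0, 0]],
    [[0, 0, 0], [0, 0, 0]],
    [[0, 0, 0], [0, 0, 0]],
    [[0, 0, -10], [0, 0, 0]],
    [[0, 0, -40], [0, 0, 0]],
    [[0, 0, -80], [0, 0, 0]],
    [[0, 0, -115], [0, 0, 0]],
    [[0, 0, -130], [0, 0, 0]],
  ],
)

```text
time: 8.35
tool_pos: [582.0, 298.6, 190.2]
tcp_rot: [-179.8, -0.4, -0.0]
ft_force: [-0.2, 0.6, 0.6]
finger_gap: 85.0
grip_force: 0.0
```

```bash
python3 -c "
from h import *
plan((604,-76.5,190,18),(604,-76.5,62,18))"
```

```text
t 8.3 at [582.  298.6 190.2] [-179.8   -0.4   -0. ] gap 85.0
(604, -76.5, 190, 18) [ 22.1 375.1  -0.7] [-0.002 -0.007 -0.314]
(604, -76.5, 62, 18) [ 21.2 375.5 127.3] [-0.002 -0.007 -0.314]
```

Emit:
jog_arm(
  rows=[
    [[1, 15, 0], [0, 0, -0.02]],
    [[4, 50, 0], [0, 0, -0.05]],
    [[6, 95, 0], [0, 0, -0.09]],
    [[9, 145, 0], [0, 0, -0.13]],
    [[12, 195, 0], [0, 0, -0.17]],
    [[15, 245, 0], [0, 0, -0.21]],
    [[18, 290, 0], [0, 0, -0.25]],
    [[20, 330, 0], [0, 0, -0.28]],
    [[22, 360, 0], [0, 0, -0.305]],
    [[22, 375, 0], [0, 0, -0.314]],
  ],
)

```text
time: 9.35
tool_pos: [601.5, -80.2, 184.0]
tcp_rot: [180.0, 0.0, 17.9]
ft_force: [0.6, 0.1, -0.5]
finger_gap: 84.8
grip_force: 0.0
```

Emit:
jog_arm(
  rows=[
    [[0, 0, 0], [0, 0, 0]],
    [[0, 0, 15], [0, 0, 0]],
    [[0, 0, 45], [0, 0, 0]],
    [[0, 0, 75], [0, 0, 0]],
    [[0, 0, 100], [0, 0, 0]],
    [[0, 0, 118], [0, 0, 0]],
    [[0, 0, 126], [0, 0, 0]],
    [[0, 0, 128], [0, 0, 0]],
    [[0, 0, 128], [0, 0, 0]],
    [[0, 0, 128], [0, 0, 0]],
  ],
)

```text
time: 10.35
tool_pos: [602.9, -77.1, 57.7]
tcp_rot: [179.9, -0.1, 18.0]
ft_force: [0.2, -0.8, -0.3]
finger_gap: 85.3
grip_force: 0.0
```

```bash
python3 -c "
from h import *
plan((604,-76.5,62,18))"
```

```text
t 10.3 at [602.9 -77.1  57.7] [ 1.799e+02 -1.000e-01  1.800e+01] gap 85.3
(604, -76.5, 62, 18) [ 1.2 -0.2 -4.3] [ 0.001 -0.002  0.   ]
```

Emit:
jog_arm(
  grip=38,
  force=40,
  rows=[
    [[0, 0, 0], [0, 0, 0]],
    [[0, 0, 0], [0, 0, 0]],
    [[0, 0, 0], [0, 0, 0]],
    [[0, 0, 0], [0, 0, 0]],
    [[0, 0, 0], [0, 0, 0]],
    [[0, 0, 0], [0, 0, 0]],
    [[0, 0, 0], [0, 0, 0]],
    [[0, 0, 0], [0, 0, 0]],
  ],
)

```text
time: 11.15
tool_pos: [602.4, -77.4, 57.1]
tcp_rot: [180.0, -0.1, 18.0]
ft_force: [-1.1, 0.5, 6.1]
finger_gap: 49.6
grip_force: 42.4
```

Emit:
jog_arm(
  rows=[
    [[0, 0, -4], [0, 0, 0]],
    [[0, 0, -14], [0, 0, 0]],
    [[0, 0, -32], [0, 0, 0]],
    [[0, 0, -55], [0, 0, 0]],
    [[0, 0, -80], [0, 0, 0]],
    [[0, 0, -103], [0, 0, 0]],
    [[0, 0, -118], [0, 0, 0]],
    [[0, 0, -125], [0, 0, 0]],
    [[0, 0, -125], [0, 0, 0]],
  ],
)

```text
time: 12.05
tool_pos: [602.3, -77.3, 182.2]
tcp_rot: [180.0, -0.1, 18.0]
ft_force: [-0.2, 0.0, -2.4]
finger_gap: 49.4
grip_force: 41.9
```

```bash
python3 -c "
from h import *
plan((487,298,185,0),(487,298,53,0))"
```

```text
t 12.1 at [602.3 -77.3 182.2] [ 1.8e+02 -1.0e-01  1.8e+01] gap 49.4
(487, 298, 185, 0) [   6.1 -392.6   -3.1] [ 0.    -0.001  0.314]
(487, 298, 53, 0) [   6.  -392.7  128.9] [ 0.    -0.001  0.314]
```

Emit:
jog_arm(
  rows=[
    [[0, -12, 0], [0, 0, 0.01]],
    [[1, -40, 0], [0, 0, 0.03]],
    [[1, -82, 0], [0, 0, 0.06]],
    [[2, -128, 0], [0, 0, 0.1]],
    [[3, -175, 0], [0, 0, 0.14]],
    [[3, -222, 0], [0, 0, 0.18]],
    [[4, -268, 0], [0, 0, 0.22]],
    [[5, -312, 0], [0, 0, 0.26]],
    [[6, -348, 0], [0, 0, 0.29]],
    [[6, -374, 0], [0, 0, 0.31]],
  ],
)

```text
time: 13.05
tool_pos: [489.5, 282.9, 179.4]
tcp_rot: [180.0, 0.2, 0.2]
ft_force: [-0.2, 0.1, -2.2]
finger_gap: 49.6
grip_force: 42.2
```

```bash
python3 -c "
from h import *
plan((487,298,185,0),(487,298,53,0))"
```

```text
t 13.1 at [489.5 282.9 179.4] [180.    0.2   0.2] gap 49.6
(487, 298, 185, 0) [ -2.4 -15.1  -5.6] [0.001 0.003 0.004]
(487, 298, 53, 0) [ -2.  -15.2 126.4] [0.001 0.003 0.004]
```

Emit:
jog_arm(
  rows=[
    [[-1, -8, 0], [0, 0, 0.002]],
    [[-2, -13, 12], [0, 0, 0.004]],
    [[-2, -15, 38], [0, 0, 0.004]],
    [[-2, -15, 68], [0, 0, 0.004]],
    [[-2, -15, 94], [0, 0, 0.004]],
    [[-2, -15, 112], [0, 0, 0.004]],
    [[-2, -15, 121], [0, 0, 0.004]],
    [[-2, -15, 125], [0, 0, 0.004]],
    [[-2, -15, 127], [0, 0, 0.004]],
    [[-2, -15, 128], [0, 0, 0.004]],
  ],
)

```text
time: 14.05
tool_pos: [490.9, 295.5, 54.1]
tcp_rot: [-180.0, -0.1, -0.0]
ft_force: [0.3, 0.3, -2.7]
finger_gap: 49.5
grip_force: 42.3
```

Emit:
jog_arm(
  rows=[
    [[0, 0, 0], [0, 0, 0]],
    [[0, 0, 1], [0, 0, 0]],
    [[0, 0, 2], [0, 0, 0]],
    [[0, 0, 2], [0, 0, 0]],
  ],
)

```text
time: 14.45
tool_pos: [490.7, 295.7, 52.1]
tcp_rot: [-180.0, -0.1, -0.0]
ft_force: [-1.6, 0.5, 3.8]
finger_gap: 49.8
grip_force: 42.8
```

Contact. Release, lift, and go for the mandrel.

Emit:
jog_arm(
  grip=85,
  rows=[
    [[0, 0, 0], [0, 0, 0]],
    [[0, 0, 0], [0, 0, 0]],
    [[0, 0, 0], [0, 0, 0]],
    [[0, 0, 0], [0, 0, 0]],
    [[0, 0, 0], [0, 0, 0]],
    [[0, 0, -10], [0, 0, 0]],
    [[0, 0, -40], [0, 0, 0]],
    [[0, 0, -80], [0, 0, 0]],
    [[0, 0, -115], [0, 0, 0]],
    [[0, 0, -135], [0, 0, 0]],
  ],
)

```text
time: 15.45
tool_pos: [491.5, 296.1, 191.1]
tcp_rot: [-179.9, -0.3, -0.0]
ft_force: [0.9, 0.2, -0.4]
finger_gap: 85.6
grip_force: 0.0
```

```bash
python3 - <<'E'
from h import *
p,W=cloud("top")
cv2.imwrite("pics/top1.png",p)
import m
m.W=W
m.rect("mandrel",325,368,240,285,107,119)
m.rect("stoneT",110,220,190,260,85,106)
m.rect("boxT",110,220,250,320,90,103)
plan((523.5,-23,187,13),(523.5,-23,62,13))
E
```

```text
table 2090 [ 6.060e+02 -1.839e+02 -3.000e-01] [ 606.3 -184.3   53.1  125.7   88.5]
stone 821 [568.9  62.7 102.4] [569.3  62.8  60.6  34.3   7.9]
box 940 [603.6 -76.5 100.5] [604.3 -76.9  50.1  50.4  18. ]
mandrel 361 [523.4 -22.9 110.6] [524.1 -23.3  31.3  33.2  89.3]
dome 1058 [591.5  -6.8  39.6] [594.  -15.   56.3  73.4  14.7]
tray 2012 [483.8 298.8  12.7] [487.6 298.1 142.6 299.6  89.2]
bench 3107 [ 510.3 -300.1   21.7] [ 510.9 -300.9  111.8   81.5   23.6]
ledge 1182 [646.    4.9  33.9] [626.9   2.1  68.2 239.1  12.8]
mandrel 360 [523.4 -22.9 110.7] [524.1 -23.3  31.4  33.   89.4]
stoneT 904 [577.9 294.9  96.5] [578.  296.5  59.2  37.3   0.6]
boxT 485 [490.8 287.1  94.9] [492.9 293.2  50.9  51.2  89.3]
t 15.5 at [492.7 296.7 194. ] [-179.8   -0.5   -0. ] gap 84.8
(523.5, -23, 187, 13) [ 30.8 319.7   6. ] [-0.003 -0.009 -0.227]
(523.5, -23, 62, 13) [ 29.7 320.2 131. ] [-0.003 -0.009 -0.227]
```

View pics/top1.png

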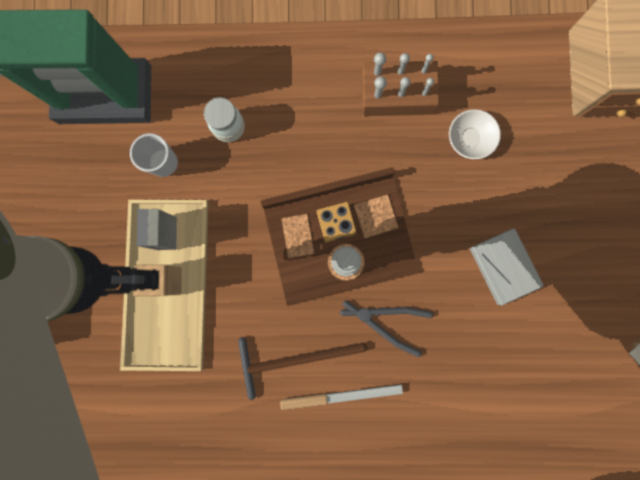

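The picture shows stone (155,228) and box (148,280) upright in the tray, both pads bare at (297,235) and (377,215), the dome untouched at (337,221).

Emit:
jog_arm(
  rows=[
    [[1, 10, 0], [0, 0, -0.01]],
    [[4, 40, 0], [0, 0, -0.03]],
    [[8, 80, 0], [0, 0, -0.06]],
    [[12, 125, 0], [0, 0, -0.09]],
    [[16, 170, 0], [0, 0, -0.12]],
    [[20, 212, 0], [0, 0, -0.15]],
    [[24, 252, 0], [0, 0, -0.18]],
    [[27, 285, 0], [0, 0, -0.205]],
    [[30, 308, 0], [0, 0, -0.22]],
    [[31, 320, 0], [0, 0, -0.227]],
  ],
)

```text
time: 16.5
tool_pos: [519.9, -27.0, 184.7]
tcp_rot: [-180.0, 0.1, 12.9]
ft_force: [-0.5, -0.3, 0.1]
finger_gap: 85.1
grip_force: 0.0
```

Emit:
jog_arm(
  rows=[
    [[0, 0, 0], [0, 0, 0]],
    [[0, 0, 15], [0, 0, 0]],
    [[0, 0, 45], [0, 0, 0]],
    [[0, 0, 75], [0, 0, 0]],
    [[0, 0, 97], [0, 0, 0]],
    [[0, 0, 112], [0, 0, 0]],
    [[0, 0, 119], [0, 0, 0]],
    [[0, 0, 121], [0, 0, 0]],
    [[0, 0, 121], [0, 0, 0]],
    [[0, 0, 121], [0, 0, 0]],
  ],
)

```text
time: 17.5
tool_pos: [522.1, -24.7, 66.6]
tcp_rot: [180.0, -0.1, 13.0]
ft_force: [-0.1, -0.1, -0.0]
finger_gap: 85.0
grip_force: 0.0
```

```bash
python3 -c "
from h import *
plan((523.5,-23,63,13))"
```

```text
t 17.5 at [522.1 -24.7  66.6] [ 1.8e+02 -1.0e-01  1.3e+01] gap 85.0
(523.5, -23, 63, 13) [ 1.8 -1.3  3.6] [ 0.001 -0.002  0.   ]
```

Emit:
jog_arm(
  rows=[
    [[1, -1, 2], [0, 0, 0]],
    [[2, -1, 3], [0, 0, 0]],
    [[2, -1, 3], [0, 0, 0]],
  ],
)

```text
time: 17.8
tool_pos: [523.0, -23.2, 62.5]
tcp_rot: [180.0, -0.0, 13.0]
ft_force: [0.2, 0.1, 0.2]
finger_gap: 85.1
grip_force: 0.0
```

Emit:
jog_arm(
  grip=20,
  force=60,
  rows=[
    [[0, 0, 0], [0, 0, 0]],
    [[0, 0, 0], [0, 0, 0]],
    [[0, 0, 0], [0, 0, 0]],
    [[0, 0, 0], [0, 0, 0]],
    [[0, 0, 0], [0, 0, 0]],
    [[0, 0, 0], [0, 0, 0]],
    [[0, 0, 0], [0, 0, 0]],
    [[0, 0, 0], [0, 0, 0]],
  ],
)

```text
time: 18.6
tool_pos: [522.8, -23.1, 62.4]
tcp_rot: [-180.0, -0.0, 13.0]
ft_force: [-0.4, 2.3, 2.7]
finger_gap: 32.1
grip_force: 59.4
```

Emit:
jog_arm(
  rows=[
    [[0, 0, -4], [0, 0, 0]],
    [[0, 0, -14], [0, 0, 0]],
    [[0, 0, -32], [0, 0, 0]],
    [[0, 0, -55], [0, 0, 0]],
    [[0, 0, -80], [0, 0, 0]],
    [[0, 0, -103], [0, 0, 0]],
    [[0, 0, -118], [0, 0, 0]],
    [[0, 0, -125], [0, 0, 0]],
    [[0, 0, -125], [0, 0, 0]],
  ],
)

```text
time: 19.5
tool_pos: [523.2, -23.3, 188.1]
tcp_rot: [180.0, -0.1, 13.0]
ft_force: [0.3, -1.2, -5.6]
finger_gap: 32.4
grip_force: 60.1
```

```bash
python3 -c "
from h import *
plan((395,297,185,0),(395,297,59,0))"
```

```text
t 19.5 at [523.2 -23.3 188.1] [ 1.8e+02 -1.0e-01  1.3e+01] gap 32.4
(395, 297, 185, 0) [ -52.9 -341.     2.8] [ 0.    -0.001  0.227]
(395, 297, 59, 0) [ -53.1 -341.   128.8] [ 0.    -0.001  0.227]
```

Emit:
jog_arm(
  rows=[
    [[-2, -12, 0], [0, 0, 0.01]],
    [[-6, -38, 0], [0, 0, 0.03]],
    [[-12, -78, 0], [0, 0, 0.05]],
    [[-19, -122, 0], [0, 0, 0.08]],
    [[-26, -166, 0], [0, 0, 0.11]],
    [[-33, -210, 0], [0, 0, 0.14]],
    [[-39, -252, 0], [0, 0, 0.17]],
    [[-45, -290, 0], [0, 0, 0.2]],
    [[-50, -320, 0], [0, 0, 0.22]],
    [[-53, -338, 0], [0, 0, 0.227]],
  ],
)

```text
time: 20.5
tool_pos: [393.0, 295.8, 185.4]
tcp_rot: [179.9, 0.2, 0.1]
ft_force: [0.4, 0.5, -5.3]
finger_gap: 32.0
grip_force: 60.6
```

Emit:
jog_arm(
  rows=[
    [[0, -3, 0], [0, 0, 0]],
    [[0, -3, 12], [0, 0, 0]],
    [[0, -3, 38], [0, 0, 0]],
    [[0, -3, 68], [0, 0, 0]],
    [[0, -3, 94], [0, 0, 0]],
    [[0, -3, 112], [0, 0, 0]],
    [[0, -3, 121], [0, 0, 0]],
    [[0, -3, 125], [0, 0, 0]],
    [[0, -3, 127], [0, 0, 0]],
    [[0, -3, 127], [0, 0, 0]],
  ],
)

```text
time: 21.5
tool_pos: [395.8, 297.3, 60.9]
tcp_rot: [-180.0, -0.1, -0.0]
ft_force: [0.8, -0.4, -4.4]
finger_gap: 32.1
grip_force: 61.0
```

Emit:
jog_arm(
  rows=[
    [[0, 0, 0], [0, 0, 0]],
    [[0, 0, 1], [0, 0, 0]],
    [[0, 0, 2], [0, 0, 0]],
    [[0, 0, 2], [0, 0, 0]],
  ],
)

```text
time: 21.9
tool_pos: [395.2, 297.3, 58.4]
tcp_rot: [-180.0, -0.0, -0.0]
ft_force: [-0.1, -0.3, -5.6]
finger_gap: 31.9
grip_force: 61.0
```

Emit:
jog_arm(
  rows=[
    [[0, 0, 0.5], [0, 0, 0]],
    [[0, 0, 1], [0, 0, 0]],
    [[0, 0, 1.3], [0, 0, 0]],
    [[0, 0, 1.3], [0, 0, 0]],
  ],
)

```text
time: 22.3
tool_pos: [395.3, 297.3, 57.4]
tcp_rot: [-180.0, -0.0, -0.0]
ft_force: [-1.8, -0.4, 0.0]
finger_gap: 32.3
grip_force: 61.4
```

Emit:
jog_arm(
  grip=85,
  rows=[
    [[0, 0, 0], [0, 0, 0]],
    [[0, 0, 0], [0, 0, 0]],
    [[0, 0, 0], [0, 0, 0]],
    [[0, 0, 0], [0, 0, 0]],
    [[0, 0, 0], [0, 0, 0]],
    [[0, 0, -10], [0, 0, 0]],
    [[0, 0, -40], [0, 0, 0]],
    [[0, 0, -80], [0, 0, 0]],
    [[0, 0, -115], [0, 0, 0]],
    [[0, 0, -130], [0, 0, 0]],
  ],
)

```text
time: 23.3
tool_pos: [396.8, 298.3, 192.0]
tcp_rot: [-179.8, -0.3, -0.0]
ft_force: [0.2, 0.6, 0.5]
finger_gap: 85.0
grip_force: 0.0
```

```bash
python3 - <<'E'
from h import *
p,W=cloud("top")
cv2.imwrite("pics/top2.png",p); np.save("W2.npy",W)
import m
m.W=W
print("---")
m.rect("dome",310,365,196,250,36,44)
m.rect("ledge",255,400,160,225,30,37)
m.rect("stoneT",110,220,190,260,92,106)
m.rect("boxT",110,220,250,320,90,103)
crop(p,250,160,440,310,4,"pics/c2.png")
plan((591.7,-6.2,180,14.5),(591.7,-6.2,13,14.5))
E
```

```text
table 2090 [ 6.060e+02 -1.839e+02 -3.000e-01] [ 606.3 -184.3   53.1  125.7   88.5]
stone 821 [568.9  62.7 102.4] [569.3  62.8  60.6  34.3   7.9]
box 940 [603.6 -76.5 100.5] [604.3 -76.9  50.1  50.4  18. ]
mandrel 361 [523.4 -22.9 110.6] [524.1 -23.3  31.3  33.2  89.3]
dome 1058 [591.5  -6.8  39.6] [594.  -15.   56.3  73.4  14.7]
tray 2012 [483.8 298.8  12.7] [487.6 298.1 142.6 299.6  89.2]
bench 3107 [ 510.3 -300.1   21.7] [ 510.9 -300.9  111.8   81.5   23.6]
ledge 1182 [646.    4.9  33.9] [626.9   2.1  68.2 239.1  12.8]
---
dome 1037 [591.7  -6.5  39.7] [592.   -6.5  56.2  55.9  14.9]
ledge 948 [651.1   8.2  33.4] [6.203e+02 4.000e-01 8.020e+01 2.390e+02 1.340e+01]
stoneT 847 [578.1 295.9  97.1] [578.2 296.6  36.8  59.   90. ]
boxT 992 [492.7 292.6  95.3] [492.9 293.6  51.3  51.2  89.5]
t 23.4 at [397.4 298.6 193. ] [-179.8   -0.4   -0. ] gap 84.8
(591.7, -6.2, 180, 14.5) [194.3 304.8  13.1] [-0.003 -0.007 -0.253]
(591.7, -6.2, 13, 14.5) [193.1 305.5 180.1] [-0.003 -0.007 -0.253]
```

View pics/c2.png

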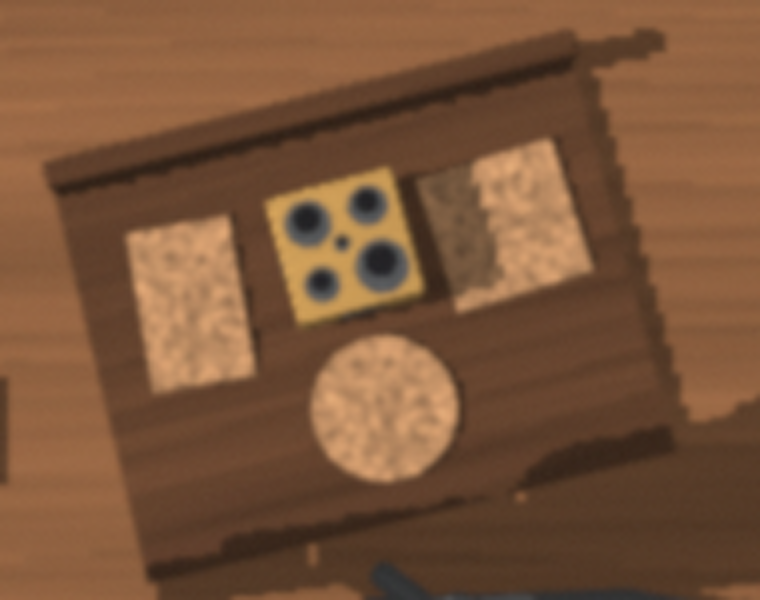

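View pics/top2.png

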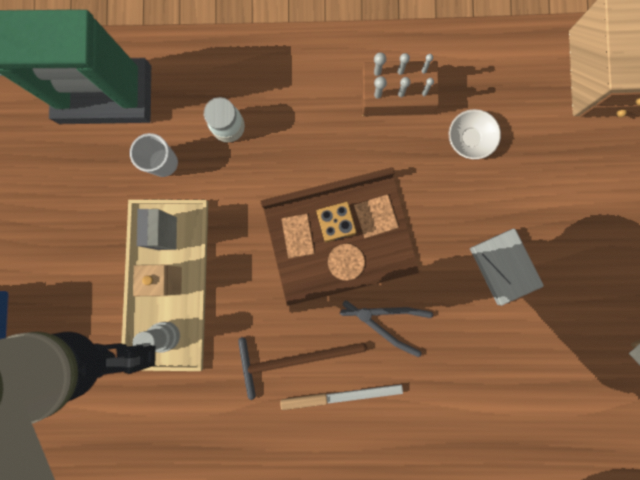

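Crop: pad corners – oblong (126,234),(229,215),(256,375),(151,392); square (417,180),(553,139),(593,269),(458,312); round centre (385,408). The full picture shows all three tools upright in the tray at (155,228), (149,280), (158,338).

```bash
python3 - <<'E'
from h import *
def q(pts): return np.array([px("top",(u+.5)/4-.5+250,(v+.5)/4-.5+160,11)[:2] for u,v in pts],np.float32)
for nm,p in(("obl",[(126,234),(229,215),(256,375),(151,392)]),("sq",[(417,180),(553,139),(593,269),(458,312)]),("rnd",[(311,408),(460,408),(385,334),(385,482)])):
    a=q(p); print(nm,a.mean(0),np.round(np.hstack(cv2.minAreaRect(a)),1))
W=np.load("W2.npy")
for nm,(u0,u1,v0,v1) in dict(obl=(276,318,208,264),sq=(351,405,190,243),rnd=(322,370,240,286)).items():
    w=W[v0:v1,u0:u1].reshape(-1,3); w=w[(w[:,2]>9.5)&(w[:,2]<13)]; print(nm,len(w),w.mean(0),np.round(np.hstack(cv2.minAreaRect(w[:,:2].astype(np.float32))),1))
E
```

```text
obl [570.0507   61.86226] [570.1  62.   72.6  47.1   9. ]
sq [603.4324   -78.374794] [603.2 -78.6  61.8  63.2  16.1]
rnd [522.69214  -23.960783] [522.6 -24.   46.5  46.5  44.4]
obl 838 [569.63000009  62.59938105  10.86554751] [570.6  63.5  73.5  98.8  89.5]
sq 1015 [603.4064048  -78.17903059  10.81867041] [603.4 -80.3  92.1  93.6  89.1]
rnd 842 [523.02431362 -23.50012768  10.85854434] [521.3 -23.1  82.9  79.5  89.4]
```

Emit:
jog_arm(
  rows=[
    [[8, 12, 0], [0, 0, -0.01]],
    [[23, 35, 0], [0, 0, -0.03]],
    [[45, 70, 0], [0, 0, -0.06]],
    [[70, 110, 0], [0, 0, -0.09]],
    [[95, 150, 0], [0, 0, -0.12]],
    [[120, 190, 0], [0, 0, -0.15]],
    [[145, 228, 0], [0, 0, -0.18]],
    [[168, 262, 0], [0, 0, -0.21]],
    [[185, 290, 0], [0, 0, -0.24]],
    [[194, 305, 0], [0, 0, -0.257]],
  ],
)

```text
time: 24.35
tool_pos: [589.4, -10.5, 185.4]
tcp_rot: [-180.0, 0.1, 14.7]
ft_force: [-0.0, 0.3, 0.1]
finger_gap: 85.0
grip_force: 0.0
```

Emit:
jog_arm(
  rows=[
    [[0, 0, 5], [0, 0, 0]],
    [[0, 0, 25], [0, 0, 0]],
    [[0, 0, 55], [0, 0, 0]],
    [[0, 0, 85], [0, 0, 0]],
    [[0, 0, 110], [0, 0, 0]],
    [[0, 0, 125], [0, 0, 0]],
    [[0, 0, 130], [0, 0, 0]],
    [[0, 0, 130], [0, 0, 0]],
    [[0, 0, 130], [0, 0, 0]],
  ],
)

```text
time: 25.25
tool_pos: [590.0, -7.7, 58.4]
tcp_rot: [180.0, -0.1, 14.7]
ft_force: [0.1, 0.2, 0.9]
finger_gap: 85.3
grip_force: 0.0
```

```bash
python3 -c "
from h import *
plan((591.8,-6.4,16,14.7))"
```

```text
t 25.2 at [590.   -7.7  58.4] [ 1.80e+02 -1.00e-01  1.47e+01] gap 85.3
(591.8, -6.4, 16, 14.7) [ 2.  -0.8 42.4] [ 0.001 -0.002  0.   ]
```

Emit:
jog_arm(
  rows=[
    [[1, 0, 8], [0, 0, 0]],
    [[2, -1, 20], [0, 0, 0]],
    [[2, -1, 32], [0, 0, 0]],
    [[2, -1, 40], [0, 0, 0]],
    [[2, -1, 44], [0, 0, 0]],
    [[2, -1, 45], [0, 0, 0]],
    [[2, -1, 45], [0, 0, 0]],
  ],
)

```text
time: 25.95
tool_pos: [590.7, -6.4, 11.9]
tcp_rot: [-180.0, 0.0, 14.7]
ft_force: [-0.1, -0.1, 0.3]
finger_gap: 85.4
grip_force: 0.0
```

Emit:
jog_arm(
  grip=44,
  force=80,
  rows=[
    [[0, 0, 0], [0, 0, 0]],
    [[0, 0, 0], [0, 0, 0]],
    [[0, 0, 0], [0, 0, 0]],
    [[0, 0, 0], [0, 0, 0]],
    [[0, 0, 0], [0, 0, 0]],
    [[0, 0, 0], [0, 0, 0]],
    [[0, 0, 0], [0, 0, 0]],
  ],
)

```text
time: 26.65
tool_pos: [591.5, -6.4, 13.0]
tcp_rot: [180.0, -0.1, 14.7]
ft_force: [0.0, 0.4, 6.4]
finger_gap: 54.5
grip_force: 88.3
```

Emit:
jog_arm(
  rows=[
    [[0, 0, -4], [0, 0, 0]],
    [[0, 0, -14], [0, 0, 0]],
    [[0, 0, -32], [0, 0, 0]],
    [[0, 0, -55], [0, 0, 0]],
    [[0, 0, -80], [0, 0, 0]],
    [[0, 0, -95], [0, 0, 0]],
    [[0, 0, -100], [0, 0, 0]],
    [[0, 0, -100], [0, 0, 0]],
  ],
)

```text
time: 27.45
tool_pos: [590.9, -6.4, 112.3]
tcp_rot: [180.0, -0.0, 14.7]
ft_force: [0.5, -0.1, -8.6]
finger_gap: 54.6
grip_force: 87.0
```

```bash
python3 -c "
from h import *
plan((510.6,-300.6,115,23.6),(510.6,-300.6,28,23.6))
W=np.load('W2.npy'); w=W[220:310,460:550].reshape(-1,3); w=w[(w[:,2]>18)&(w[:,2]<25)]
print(cv2.minAreaRect(w[:,:2].astype(np.float32)),np.median(w[:,2]))
p=cv2.imread('pics/top2.png').astype(int); m=((p[...,2]-p[...,0]>20)&(p[...,1]>80)).astype(np.uint8)
for nm,(u0,u1,v0,v1) in dict(obl=(278,317,210,262),sq=(354,403,191,242)).items():
    c=max(cv2.findContours(m[v0:v1,u0:u1],0,1)[0],key=cv2.contourArea)
    a=np.array([px('top',u+u0,v+v0,11)[:2] for u,v in c[:,0]],np.float32); print(nm,cv2.minAreaRect(a))
"
```

```text
t 27.4 at [590.9  -6.4 112.3] [180.   -0.   14.7] gap 54.6
(510.6, -300.6, 115, 23.6) [-152.4  264.2   -2.7] [ 0.    -0.001 -0.155]
(510.6, -300.6, 28, 23.6) [-152.4  264.1   84.3] [ 0.    -0.001 -0.155]
((511.0199279785156, -301.089111328125), (111.13323974609375, 81.82239532470703), 23.5561466217041) 21.836409401168225
obl ((569.9921875, 62.168983459472656), (75.42361450195312, 48.81678771972656), 9.620430946350098)
sq ((603.7042846679688, -77.63184356689453), (65.68318176269531, 64.90830993652344), 16.222553253173828)
```

Emit:
jog_arm(
  rows=[
    [[-6, 10, 0], [0, 0, 0]],
    [[-18, 31, 0], [0, 0, -0.02]],
    [[-38, 66, 0], [0, 0, -0.04]],
    [[-60, 104, 0], [0, 0, -0.06]],
    [[-83, 143, 0], [0, 0, -0.08]],
    [[-105, 181, 0], [0, 0, -0.1]],
    [[-124, 215, 0], [0, 0, -0.12]],
    [[-140, 242, 0], [0, 0, -0.14]],
    [[-149, 258, 0], [0, 0, -0.155]],
    [[-152, 264, 0], [0, 0, -0.155]],
  ],
)

```text
time: 28.45
tool_pos: [508.5, -302.4, 110.1]
tcp_rot: [-179.9, 0.1, 23.5]
ft_force: [-0.4, -0.2, -7.3]
finger_gap: 55.1
grip_force: 86.9
```

Emit:
jog_arm(
  rows=[
    [[0, 0, 2], [0, 0, 0]],
    [[0, 0, 12], [0, 0, 0]],
    [[0, 0, 30], [0, 0, 0]],
    [[0, 0, 50], [0, 0, 0]],
    [[0, 0, 65], [0, 0, 0]],
    [[0, 0, 74], [0, 0, 0]],
    [[0, 0, 79], [0, 0, 0]],
    [[0, 0, 80], [0, 0, 0]],
    [[0, 0, 80], [0, 0, 0]],
  ],
)

```text
time: 29.35
tool_pos: [511.3, -300.6, 32.6]
tcp_rot: [180.0, -0.0, 23.6]
ft_force: [0.7, 0.3, -7.5]
finger_gap: 54.8
grip_force: 86.8
```

```bash
python3 -c "
from h import *
plan((510.3,-301,27,23.6))"
```

```text
t 29.4 at [ 511.3 -300.6   32.6] [180.   -0.   23.6] gap 54.8
(510.3, -301, 27, 23.6) [-1.1  0.   5.6] [ 0.001 -0.001 -0.   ]
```

Emit:
jog_arm(
  rows=[
    [[-0.5, 0, 1.5], [0, 0, 0]],
    [[-1, 0, 3], [0, 0, 0]],
    [[-1, 0, 4.5], [0, 0, 0]],
    [[-1, 0, 5.3], [0, 0, 0]],
    [[-1, 0, 5.5], [0, 0, 0]],
    [[-1, 0, 5.5], [0, 0, 0]],
  ],
)

```text
time: 29.95
tool_pos: [510.0, -300.9, 27.0]
tcp_rot: [180.0, -0.0, 23.6]
ft_force: [-2.9, 1.6, -0.3]
finger_gap: 54.7
grip_force: 87.7
```

Emit:
jog_arm(
  grip=85,
  rows=[
    [[0, 0, 0], [0, 0, 0]],
    [[0, 0, 0], [0, 0, 0]],
    [[0, 0, 0], [0, 0, 0]],
    [[0, 0, 0], [0, 0, 0]],
    [[0, 0, 0], [0, 0, 0]],
    [[0, 0, -10], [0, 0, 0]],
    [[0, 0, -40], [0, 0, 0]],
    [[0, 0, -80], [0, 0, 0]],
    [[0, 0, -120], [0, 0, 0]],
    [[0, 0, -160], [0, 0, 0]],
  ],
)

```text
time: 30.95
tool_pos: [509.7, -300.6, 188.9]
tcp_rot: [180.0, -0.0, 23.6]
ft_force: [0.5, -0.5, -0.3]
finger_gap: 84.9
grip_force: 0.0
```

Emit:
jog_arm(
  rows=[
    [[30, -30, 0], [0, 0, 0.05]],
    [[55, -70, 0], [0, 0, 0.1]],
    [[55, -110, 0], [0, 0, 0.15]],
    [[55, -150, 0], [0, 0, 0.2]],
    [[55, -185, 0], [0, 0, 0.24]],
    [[55, -200, 0], [0, 0, 0.25]],
    [[55, -200, 0], [0, 0, 0.25]],
  ],
)

```text
time: 31.65
tool_pos: [479.8, -93.6, 187.4]
tcp_rot: [180.0, -0.1, 9.4]
ft_force: [0.0, -0.7, 0.9]
finger_gap: 85.1
grip_force: 0.0
```

```bash
sed -i '/^rect(/d' m.py; python3 - <<'E'
from h import *
p,W=cloud("top")
cv2.imwrite("pics/top3.png",p)
import m
m.W=W
m.rect("dome",455,555,215,315,46,60)
m.rect("bench",455,555,215,315,18,26)
m.rect("stoneT",110,220,190,260,96,101)
m.rect("boxT",110,220,250,320,93,99)
m.rect("manT",110,220,310,365,103,109)
plan((393,296,187,0))
E
```

```text
dome 0 [nan nan nan] [0. 0. 0. 0. 0.]
bench 0 [nan nan nan] [0. 0. 0. 0. 0.]
stoneT 668 [578.2 296.9  97.6] [578.  296.   59.4  36.    1.3]
boxT 869 [492.6 293.2  95.3] [492.9 293.3  51.7  51.   89.5]
manT 347 [396.  296.2 105.2] [396.2 295.9  32.5  32.7  48.3]
t 31.7 at [480.4 -94.9 187.5] [ 1.8e+02 -1.0e-01  9.4e+00] gap 84.7
(393, 296, 187, 0) [-2.250e+01 -3.999e+02  1.000e-01] [ 0.001 -0.001  0.164]m.py:6: RuntimeWarning: Mean of empty slice.
  R=cv2.minAreaRect(w[:,:2].astype(np.float32)); print(nm,len(w),np.round(w.mean(0),1),np.round(np.hstack(R),1))
  ret = um.true_divide(
```

View pics/top3.png

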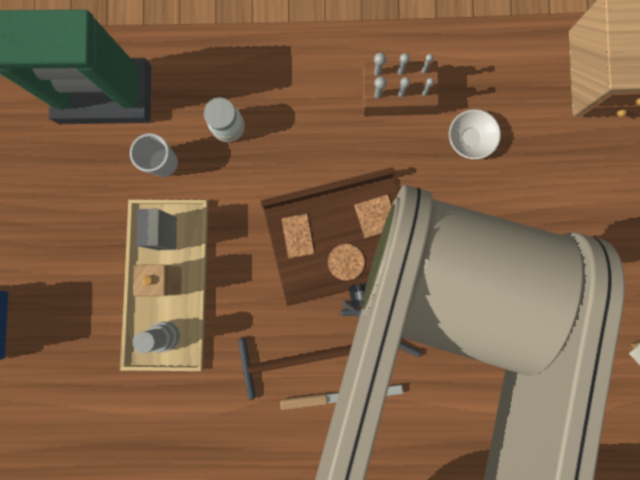

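The tools stand in the tray; the bench is hidden by the arm for now. I'll regrasp each tool at its release pose.

Emit:
jog_arm(
  rows=[
    [[-1, -25, 0], [0, 0, 0.01]],
    [[-3, -65, 0], [0, 0, 0.03]],
    [[-6, -110, 0], [0, 0, 0.05]],
    [[-8, -158, 0], [0, 0, 0.07]],
    [[-11, -206, 0], [0, 0, 0.09]],
    [[-13, -254, 0], [0, 0, 0.11]],
    [[-16, -300, 0], [0, 0, 0.13]],
    [[-18, -342, 0], [0, 0, 0.15]],
    [[-20, -375, 0], [0, 0, 0.16]],
    [[-21, -395, 0], [0, 0, 0.164]],
  ],
)

```text
time: 32.7
tool_pos: [396.1, 293.0, 187.0]
tcp_rot: [-180.0, -0.0, -0.1]
ft_force: [0.7, -0.8, -0.4]
finger_gap: 84.7
grip_force: 0.0
```

```bash
python3 -c "
from h import *
plan((395.3,297.3,187,0),(395.3,297.3,58,0))"
```

```text
t 32.7 at [396.1 293.  187. ] [-1.8e+02 -0.0e+00 -1.0e-01] gap 84.7
(395.3, 297.3, 187, 0) [-0.8 -4.3  0. ] [-0.001 -0.001 -0.001]
(395.3, 297.3, 58, 0) [ -0.9  -4.2 129. ] [-0.001 -0.001 -0.001]
```

Emit:
jog_arm(
  rows=[
    [[-0.5, -3, 0], [0, 0, 0]],
    [[-0.5, -3, 12], [0, 0, 0]],
    [[-0.5, -3, 40], [0, 0, 0]],
    [[-0.5, -3, 72], [0, 0, 0]],
    [[-0.5, -3, 100], [0, 0, 0]],
    [[-0.5, -3, 118], [0, 0, 0]],
    [[-0.5, -3, 126], [0, 0, 0]],
    [[-0.5, -3, 128], [0, 0, 0]],
    [[-0.5, -3, 128], [0, 0, 0]],
    [[-0.5, -3, 128], [0, 0, 0]],
  ],
)

```text
time: 33.7
tool_pos: [396.4, 294.3, 59.8]
tcp_rot: [-179.9, -0.1, -0.1]
ft_force: [-0.7, 0.8, -0.4]
finger_gap: 84.8
grip_force: 0.0
```

```bash
python3 -c "
from h import *
plan((395.3,297.3,58,0))
p,W=cloud('top')
import m
m.W=W
m.rect('dome',455,555,215,315,46,60)
m.rect('bench',455,555,215,315,18,26)"
```

```text
t 33.7 at [396.4 294.3  59.8] [-1.799e+02 -1.000e-01 -1.000e-01] gap 84.8
(395.3, 297.3, 58, 0) [-1.2 -3.   1.8] [-0.001 -0.002 -0.003]
dome 1233 [ 511.1 -300.6   53.9] [ 511.4 -301.4   56.6   58.5   23.3]
bench 1701 [ 509.6 -294.3   21.8] [ 510.5 -300.2  111.4   80.5   23.9]
```

Emit:
jog_arm(
  rows=[
    [[-1, -3, 1.5], [0, 0, 0]],
    [[-1, -3, 1.5], [0, 0, 0]],
    [[-1, -3, 1.5], [0, 0, 0]],
  ],
)

```text
time: 34.05
tool_pos: [394.4, 297.3, 57.2]
tcp_rot: [-180.0, -0.0, -0.1]
ft_force: [-0.6, 0.2, 0.7]
finger_gap: 84.8
grip_force: 0.0
```

Emit:
jog_arm(
  grip=20,
  force=60,
  rows=[
    [[0, 0, 0], [0, 0, 0]],
    [[0, 0, 0], [0, 0, 0]],
    [[0, 0, 0], [0, 0, 0]],
    [[0, 0, 0], [0, 0, 0]],
    [[0, 0, 0], [0, 0, 0]],
    [[0, 0, 0], [0, 0, 0]],
    [[0, 0, 0], [0, 0, 0]],
    [[0, 0, 0], [0, 0, 0]],
  ],
)

```text
time: 34.85
tool_pos: [394.4, 297.2, 57.1]
tcp_rot: [-180.0, -0.0, -0.1]
ft_force: [0.0, 2.5, 2.3]
finger_gap: 32.5
grip_force: 59.4
```

Emit:
jog_arm(
  rows=[
    [[0, 0, -4], [0, 0, 0]],
    [[0, 0, -14], [0, 0, 0]],
    [[0, 0, -32], [0, 0, 0]],
    [[0, 0, -55], [0, 0, 0]],
    [[0, 0, -80], [0, 0, 0]],
    [[0, 0, -103], [0, 0, 0]],
    [[0, 0, -118], [0, 0, 0]],
    [[0, 0, -125], [0, 0, 0]],
    [[0, 0, -125], [0, 0, 0]],
  ],
)

```text
time: 35.75
tool_pos: [394.7, 297.2, 182.7]
tcp_rot: [-180.0, -0.1, -0.1]
ft_force: [-0.3, 0.1, -5.4]
finger_gap: 32.0
grip_force: 60.3
```

```bash
python3 -c "
from h import *
plan((522.2,-23.8,184,13),(522.2,-23.8,63,13))"
```

```text
t 35.8 at [394.7 297.2 182.7] [-1.8e+02 -1.0e-01 -1.0e-01] gap 32.0
(522.2, -23.8, 184, 13) [128.2 320.7  -1.4] [-0.    -0.001 -0.229]
(522.2, -23.8, 63, 13) [128.1 320.8 119.6] [-0.    -0.001 -0.229]
```

Emit:
jog_arm(
  rows=[
    [[5, 12, 0], [0, 0, -0.01]],
    [[15, 38, 0], [0, 0, -0.03]],
    [[30, 76, 0], [0, 0, -0.05]],
    [[47, 118, 0], [0, 0, -0.08]],
    [[64, 160, 0], [0, 0, -0.11]],
    [[80, 202, 0], [0, 0, -0.14]],
    [[96, 240, 0], [0, 0, -0.17]],
    [[109, 274, 0], [0, 0, -0.2]],
    [[120, 302, 0], [0, 0, -0.22]],
    [[126, 318, 0], [0, 0, -0.229]],
  ],
)

```text
time: 36.75
tool_pos: [519.2, -23.7, 180.0]
tcp_rot: [-180.0, 0.2, 12.9]
ft_force: [-0.9, -0.0, -5.3]
finger_gap: 32.2
grip_force: 61.0
```

Emit:
jog_arm(
  rows=[
    [[0, 2, 0], [0, 0, 0]],
    [[0, 3, 12], [0, 0, 0]],
    [[0, 3, 38], [0, 0, 0]],
    [[0, 3, 66], [0, 0, 0]],
    [[0, 3, 90], [0, 0, 0]],
    [[0, 3, 106], [0, 0, 0]],
    [[0, 3, 113], [0, 0, 0]],
    [[0, 3, 115], [0, 0, 0]],
    [[0, 3, 115], [0, 0, 0]],
    [[0, 3, 115], [0, 0, 0]],
  ],
)

```text
time: 37.75
tool_pos: [521.2, -24.0, 68.1]
tcp_rot: [180.0, -0.1, 13.0]
ft_force: [-0.3, -0.8, -6.3]
finger_gap: 32.2
grip_force: 61.1
```

```bash
python3 -c "
from h import *
plan((521.3,-24,62,13))"
```

```text
t 37.8 at [521.2 -24.   68.1] [ 1.8e+02 -1.0e-01  1.3e+01] gap 32.2
(521.3, -24, 62, 13) [ 0.1 -0.   6.1] [ 0.001 -0.002  0.   ]
```

Emit:
jog_arm(
  rows=[
    [[0, 0, 1.5], [0, 0, 0]],
    [[0, 0, 3], [0, 0, 0]],
    [[0, 0, 4.5], [0, 0, 0]],
    [[0, 0, 5.5], [0, 0, 0]],
    [[0, 0, 6.1], [0, 0, 0]],
    [[0, 0, 6.1], [0, 0, 0]],
  ],
)

```text
time: 38.35
tool_pos: [520.8, -24.1, 62.1]
tcp_rot: [180.0, -0.0, 13.0]
ft_force: [-4.6, 2.0, 6.1]
finger_gap: 31.9
grip_force: 62.2
```

Emit:
jog_arm(
  grip=85,
  rows=[
    [[0, 0, 0], [0, 0, 0]],
    [[0, 0, 0], [0, 0, 0]],
    [[0, 0, 0], [0, 0, 0]],
    [[0, 0, 0], [0, 0, 0]],
    [[0, 0, 0], [0, 0, 0]],
    [[0, 0, -10], [0, 0, 0]],
    [[0, 0, -40], [0, 0, 0]],
    [[0, 0, -80], [0, 0, 0]],
    [[0, 0, -110], [0, 0, 0]],
    [[0, 0, -125], [0, 0, 0]],
  ],
)

```text
time: 39.35
tool_pos: [522.1, -24.4, 190.2]
tcp_rot: [179.9, -0.3, 13.0]
ft_force: [0.2, 0.6, -0.3]
finger_gap: 84.7
grip_force: 0.0
```

```bash
python3 -c "
from h import *
plan((490.7,295.7,187,0))"
```

```text
t 39.4 at [522.1 -24.4 190.2] [179.9  -0.3  13. ] gap 84.7
(490.7, 295.7, 187, 0) [  41.4 -318.9    2.8] [ 0.001 -0.005  0.227]
```

Emit:
jog_arm(
  rows=[
    [[2, -14, 0], [0, 0, 0.01]],
    [[6, -45, 0], [0, 0, 0.03]],
    [[11, -85, 0], [0, 0, 0.05]],
    [[17, -130, 0], [0, 0, 0.08]],
    [[23, -175, 0], [0, 0, 0.11]],
    [[29, -220, 0], [0, 0, 0.14]],
    [[34, -260, 0], [0, 0, 0.17]],
    [[38, -292, 0], [0, 0, 0.2]],
    [[41, -312, 0], [0, 0, 0.22]],
    [[42, -319, 0], [0, 0, 0.227]],
  ],
)

```text
time: 40.35
tool_pos: [488.6, 297.9, 185.2]
tcp_rot: [180.0, 0.1, 0.1]
ft_force: [0.5, -0.0, -1.0]
finger_gap: 85.0
grip_force: 0.0
```

Emit:
jog_arm(
  rows=[
    [[0, 0, 0], [0, 0, 0]],
    [[0, 0, 12], [0, 0, 0]],
    [[0, 0, 40], [0, 0, 0]],
    [[0, 0, 72], [0, 0, 0]],
    [[0, 0, 100], [0, 0, 0]],
    [[0, 0, 120], [0, 0, 0]],
    [[0, 0, 130], [0, 0, 0]],
    [[0, 0, 133], [0, 0, 0]],
    [[0, 0, 133], [0, 0, 0]],
    [[0, 0, 133], [0, 0, 0]],
  ],
)

```text
time: 41.35
tool_pos: [490.6, 296.3, 54.3]
tcp_rot: [-179.9, -0.1, -0.0]
ft_force: [0.2, 0.4, 0.0]
finger_gap: 85.3
grip_force: 0.0
```

```bash
python3 -c "
from h import *
plan((490.7,295.7,52.5,0))
p,W=cloud('top')
cv2.imwrite('pics/top4.png',p)
import m
m.W=W
m.rect('mandrel',325,368,240,285,107,119)"
```

```text
t 41.4 at [490.6 296.3  54.3] [-1.799e+02 -1.000e-01 -0.000e+00] gap 85.3
(490.7, 295.7, 52.5, 0) [0.1 0.6 1.8] [-0.001 -0.002 -0.   ]
mandrel 363 [523.  -24.3 110.4] [522.9 -24.4  33.1  32.2  43.9]
```

Emit:
jog_arm(
  grip=38,
  force=40,
  rows=[
    [[0, 0, 0], [0, 0, 0]],
    [[0, 0, 0], [0, 0, 0]],
    [[0, 0, 0], [0, 0, 0]],
    [[0, 0, 0], [0, 0, 0]],
    [[0, 0, 0], [0, 0, 0]],
    [[0, 0, 0], [0, 0, 0]],
    [[0, 0, 0], [0, 0, 0]],
    [[0, 0, 0], [0, 0, 0]],
  ],
)

```text
time: 42.2
tool_pos: [489.9, 296.4, 53.5]
tcp_rot: [-180.0, -0.0, -0.0]
ft_force: [0.2, -1.3, 6.7]
finger_gap: 49.7
grip_force: 42.5
```

Emit:
jog_arm(
  rows=[
    [[0, 0, -4], [0, 0, 0]],
    [[0, 0, -14], [0, 0, 0]],
    [[0, 0, -32], [0, 0, 0]],
    [[0, 0, -55], [0, 0, 0]],
    [[0, 0, -80], [0, 0, 0]],
    [[0, 0, -103], [0, 0, 0]],
    [[0, 0, -120], [0, 0, 0]],
    [[0, 0, -130], [0, 0, 0]],
    [[0, 0, -132], [0, 0, 0]],
  ],
)

```text
time: 43.1
tool_pos: [490.1, 296.5, 186.5]
tcp_rot: [-179.9, -0.1, -0.0]
ft_force: [-0.2, -0.3, -3.3]
finger_gap: 49.5
grip_force: 41.9
```

```bash
python3 -c "
from h import *
plan((601.8,-78.6,185,16.3),(601.8,-78.6,58,16.3))"
```

```text
t 43.1 at [490.1 296.5 186.5] [-1.799e+02 -1.000e-01 -0.000e+00] gap 49.5
(601.8, -78.6, 185, 16.3) [111.7 375.    1.4] [-0.001 -0.002 -0.285]
(601.8, -78.6, 58, 16.3) [111.5 375.2 128.4] [-0.001 -0.002 -0.285]
```

Emit:
jog_arm(
  rows=[
    [[4, 12, 0], [0, 0, -0.01]],
    [[11, 38, 0], [0, 0, -0.03]],
    [[23, 78, 0], [0, 0, -0.06]],
    [[36, 122, 0], [0, 0, -0.09]],
    [[49, 166, 0], [0, 0, -0.12]],
    [[62, 210, 0], [0, 0, -0.15]],
    [[75, 254, 0], [0, 0, -0.19]],
    [[88, 296, 0], [0, 0, -0.23]],
    [[99, 334, 0], [0, 0, -0.26]],
    [[107, 360, 0], [0, 0, -0.28]],
  ],
)

```text
time: 44.1
tool_pos: [596.0, -66.7, 183.3]
tcp_rot: [-180.0, 0.1, 16.0]
ft_force: [-0.4, -0.4, -2.3]
finger_gap: 49.4
grip_force: 42.2
```

Emit:
jog_arm(
  rows=[
    [[0, 10, 0], [0, 0, -0.005]],
    [[0, 15, 0], [0, 0, -0.005]],
    [[0, 15, 0], [0, 0, -0.005]],
    [[0, 15, 0], [0, 0, -0.005]],
  ],
)

```text
time: 44.5
tool_pos: [600.3, -77.0, 184.5]
tcp_rot: [-180.0, 0.0, 16.4]
ft_force: [-0.0, -0.5, -2.5]
finger_gap: 49.7
grip_force: 42.2
```

```bash
python3 -c "
from h import *
plan((601.0,-78.8,185,16.3),(601.0,-78.8,58,16.3))"
```

```text
t 44.5 at [600.3 -77.  184.5] [-180.     0.    16.4] gap 49.7
(601.0, -78.8, 185, 16.3) [ 0.2  1.9 -0.5] [-0.001  0.001  0.001]
(601.0, -78.8, 58, 16.3) [  0.3   2.  126.5] [-0.001  0.001  0.001]
```

Emit:
jog_arm(
  rows=[
    [[0, 1, 5], [0, 0, 0]],
    [[0, 1.5, 20], [0, 0, 0]],
    [[0, 1.5, 45], [0, 0, 0]],
    [[0, 1.5, 72], [0, 0, 0]],
    [[0, 1.5, 95], [0, 0, 0]],
    [[0, 1.5, 111], [0, 0, 0]],
    [[0, 1.5, 118], [0, 0, 0]],
    [[0, 1.5, 120], [0, 0, 0]],
    [[0, 1.5, 120], [0, 0, 0]],
    [[0, 1.5, 120], [0, 0, 0]],
  ],
)

```text
time: 45.5
tool_pos: [602.1, -80.0, 66.4]
tcp_rot: [179.9, -0.1, 16.3]
ft_force: [-0.1, 0.3, -2.0]
finger_gap: 49.7
grip_force: 42.2
```

```bash
python3 -c "
from h import *
plan((601.0,-78.8,58.5,16.3))"
```

```text
t 45.5 at [602.1 -80.   66.4] [ 1.799e+02 -1.000e-01  1.630e+01] gap 49.7
(601.0, -78.8, 58.5, 16.3) [-0.7 -1.5  7.9] [ 0.001 -0.002  0.   ]
```

Emit:
jog_arm(
  rows=[
    [[-0.5, -1, 2], [0, 0, 0]],
    [[-0.5, -1.4, 4], [0, 0, 0]],
    [[-0.5, -1.4, 5.5], [0, 0, 0]],
    [[-0.5, -1.4, 6.7], [0, 0, 0]],
    [[-0.5, -1.4, 6.7], [0, 0, 0]],
    [[-0.5, -1.4, 6.7], [0, 0, 0]],
  ],
)

```text
time: 46.1
tool_pos: [600.4, -78.6, 58.6]
tcp_rot: [180.0, -0.0, 16.3]
ft_force: [-2.0, -1.2, 2.6]
finger_gap: 49.5
grip_force: 42.8
```

Contact; release, lift, and go for the stone.

Emit:
jog_arm(
  grip=85,
  rows=[
    [[0, 0, 0], [0, 0, 0]],
    [[0, 0, 0], [0, 0, 0]],
    [[0, 0, 0], [0, 0, 0]],
    [[0, 0, 0], [0, 0, 0]],
    [[0, 0, 0], [0, 0, 0]],
    [[0, 0, -10], [0, 0, 0]],
    [[0, 0, -40], [0, 0, 0]],
    [[0, 0, -80], [0, 0, 0]],
    [[0, 0, -115], [0, 0, 0]],
    [[0, 0, -128], [0, 0, 0]],
  ],
)

```text
time: 47.1
tool_pos: [602.5, -79.0, 192.1]
tcp_rot: [179.8, -0.4, 16.3]
ft_force: [0.9, 0.3, 0.1]
finger_gap: 84.9
grip_force: 0.0
```

```bash
python3 -c "
from h import *
plan((580.2,298,187,0))"
```

```text
t 47.1 at [602.5 -79.  192.1] [179.8  -0.4  16.3] gap 84.9
(580.2, 298, 187, 0) [  84.5 -368.1    4.4] [ 0.003 -0.007  0.285]
```

Emit:
jog_arm(
  rows=[
    [[4, -18, 0], [0, 0, 0.01]],
    [[12, -52, 0], [0, 0, 0.04]],
    [[22, -97, 0], [0, 0, 0.07]],
    [[33, -144, 0], [0, 0, 0.1]],
    [[44, -191, 0], [0, 0, 0.14]],
    [[55, -238, 0], [0, 0, 0.18]],
    [[65, -284, 0], [0, 0, 0.22]],
    [[74, -323, 0], [0, 0, 0.255]],
    [[81, -353, 0], [0, 0, 0.275]],
    [[85, -368, 0], [0, 0, 0.285]],
  ],
)

```text
time: 48.1
tool_pos: [577.3, 301.5, 185.8]
tcp_rot: [-180.0, 0.0, 0.1]
ft_force: [0.3, -0.1, 0.9]
finger_gap: 85.1
grip_force: 0.0
```

Emit:
jog_arm(
  rows=[
    [[0, 0, 0], [0, 0, 0]],
    [[0, 0, 12], [0, 0, 0]],
    [[0, 0, 40], [0, 0, 0]],
    [[0, 0, 72], [0, 0, 0]],
    [[0, 0, 100], [0, 0, 0]],
    [[0, 0, 120], [0, 0, 0]],
    [[0, 0, 129], [0, 0, 0]],
    [[0, 0, 131], [0, 0, 0]],
    [[0, 0, 131], [0, 0, 0]],
    [[0, 0, 131], [0, 0, 0]],
  ],
)

```text
time: 49.1
tool_pos: [579.5, 298.7, 56.9]
tcp_rot: [-179.9, -0.1, -0.0]
ft_force: [0.3, 0.7, 0.4]
finger_gap: 85.2
grip_force: 0.0
```

```bash
python3 -c "
from h import *
plan((580.2,298,55,0))
p,W=cloud('top')
cv2.imwrite('pics/top5.png',p)
import m
m.W=W
m.rect('mandrel',325,368,240,285,107,119)
m.rect('box',350,410,180,240,97,103)"
```

```text
t 49.1 at [579.5 298.7  56.9] [-1.799e+02 -1.000e-01 -0.000e+00] gap 85.2
(580.2, 298, 55, 0) [0.7 0.7 1.9] [-0.001 -0.002 -0.   ]
mandrel 361 [522.9 -24.2 110.5] [523.3 -24.   32.1  32.2  44.6]
box 866 [602.9 -78.6 100.4] [603.4 -78.9  49.9  50.2  16.4]
```

Emit:
jog_arm(
  grip=20,
  force=50,
  rows=[
    [[0, 0, 0], [0, 0, 0]],
    [[0, 0, 0], [0, 0, 0]],
    [[0, 0, 0], [0, 0, 0]],
    [[0, 0, 0], [0, 0, 0]],
    [[0, 0, 0], [0, 0, 0]],
    [[0, 0, 0], [0, 0, 0]],
    [[0, 0, 0], [0, 0, 0]],
    [[0, 0, 0], [0, 0, 0]],
  ],
)

```text
time: 49.95
tool_pos: [578.5, 298.6, 55.5]
tcp_rot: [-180.0, -0.0, -0.0]
ft_force: [-0.1, -0.8, 4.0]
finger_gap: 33.5
grip_force: 50.6
```

Emit:
jog_arm(
  rows=[
    [[0, 0, -4], [0, 0, 0]],
    [[0, 0, -14], [0, 0, 0]],
    [[0, 0, -32], [0, 0, 0]],
    [[0, 0, -55], [0, 0, 0]],
    [[0, 0, -80], [0, 0, 0]],
    [[0, 0, -103], [0, 0, 0]],
    [[0, 0, -120], [0, 0, 0]],
    [[0, 0, -127], [0, 0, 0]],
    [[0, 0, -128], [0, 0, 0]],
  ],
)

```text
time: 50.85
tool_pos: [578.7, 298.7, 184.1]
tcp_rot: [-180.0, -0.1, -0.0]
ft_force: [0.0, 0.2, -5.1]
finger_gap: 33.2
grip_force: 50.3
```

```bash
python3 -c "
from h import *
plan((571.4,62.6,185,9.2))"
```

```text
t 50.9 at [578.7 298.7 184.1] [-1.8e+02 -1.0e-01 -0.0e+00] gap 33.2
(571.4, 62.6, 185, 9.2) [ -7.3 236.1  -1. ] [-0.    -0.001 -0.161]
```

Emit:
jog_arm(
  rows=[
    [[0, 8, 0], [0, 0, -0.01]],
    [[-1, 28, 0], [0, 0, -0.02]],
    [[-2, 60, 0], [0, 0, -0.04]],
    [[-4, 98, 0], [0, 0, -0.06]],
    [[-5, 136, 0], [0, 0, -0.08]],
    [[-7, 172, 0], [0, 0, -0.11]],
    [[-8, 202, 0], [0, 0, -0.14]],
    [[-9, 223, 0], [0, 0, -0.155]],
    [[-9, 234, 0], [0, 0, -0.161]],
    [[-9, 236, 0], [0, 0, -0.161]],
  ],
)

```text
time: 51.85
tool_pos: [568.6, 61.2, 182.0]
tcp_rot: [-180.0, 0.1, 9.1]
ft_force: [-0.9, -0.1, -3.7]
finger_gap: 33.7
grip_force: 50.5
```

Emit:
jog_arm(
  rows=[
    [[0, 0, 0], [0, 0, 0]],
    [[0, 0, 12], [0, 0, 0]],
    [[0, 0, 38], [0, 0, 0]],
    [[0, 0, 66], [0, 0, 0]],
    [[0, 0, 90], [0, 0, 0]],
    [[0, 0, 107], [0, 0, 0]],
    [[0, 0, 115], [0, 0, 0]],
    [[0, 0, 117], [0, 0, 0]],
    [[0, 0, 117], [0, 0, 0]],
    [[0, 0, 117], [0, 0, 0]],
  ],
)

```text
time: 52.85
tool_pos: [570.3, 62.8, 67.5]
tcp_rot: [180.0, -0.1, 9.2]
ft_force: [-0.4, 0.2, -3.5]
finger_gap: 33.5
grip_force: 50.6
```

```bash
python3 -c "
from h import *
plan((569.7,62.3,60.5,9.2))"
```

```text
t 52.9 at [570.3  62.8  67.5] [ 1.8e+02 -1.0e-01  9.2e+00] gap 33.5
(569.7, 62.3, 60.5, 9.2) [-0.7  0.4  7. ] [ 0.    -0.002  0.001]
```

Emit:
jog_arm(
  rows=[
    [[0, 0.3, 2], [0, 0, 0]],
    [[0, 0.3, 4], [0, 0, 0]],
    [[0, 0.3, 5.5], [0, 0, 0]],
    [[0, 0.3, 6.6], [0, 0, 0]],
    [[0, 0.3, 6.6], [0, 0, 0]],
    [[0, 0.3, 6.6], [0, 0, 0]],
  ],
)

```text
time: 53.45
tool_pos: [569.7, 62.2, 60.5]
tcp_rot: [180.0, -0.0, 9.2]
ft_force: [-4.8, -0.5, 5.9]
finger_gap: 33.5
grip_force: 51.7
```

Emit:
jog_arm(
  grip=85,
  rows=[
    [[0, 0, 0], [0, 0, 0]],
    [[0, 0, 0], [0, 0, 0]],
    [[0, 0, 0], [0, 0, 0]],
    [[0, 0, 0], [0, 0, 0]],
    [[0, 0, 0], [0, 0, 0]],
    [[0, 0, -10], [0, 0, 0]],
    [[0, 0, -40], [0, 0, 0]],
    [[0, 0, -80], [0, 0, 0]],
    [[0, 0, -115], [0, 0, 0]],
    [[0, 0, -140], [0, 0, 0]],
  ],
)

```text
time: 54.45
tool_pos: [570.4, 62.3, 203.7]
tcp_rot: [180.0, -0.2, 9.2]
ft_force: [1.1, -0.9, -1.2]
finger_gap: 84.8
grip_force: 0.0
```

Emit:
jog_arm(
  rows=[
    [[0, -20, -5], [0, 0, 0]],
    [[-10, -60, -10], [0, 0, 0]],
    [[-20, -100, -10], [0, 0, 0]],
    [[-30, -145, -10], [0, 0, 0]],
    [[-40, -190, -10], [0, 0, 0]],
    [[-50, -230, -10], [0, 0, 0]],
    [[-60, -260, -10], [0, 0, 0]],
    [[-60, -270, -10], [0, 0, 0]],
    [[-60, -270, -10], [0, 0, 0]],
    [[-60, -270, -10], [0, 0, 0]],
  ],
)

```text
time: 55.45
tool_pos: [467.4, 318.4, 209.9]
tcp_rot: [180.0, -0.0, 9.2]
ft_force: [-0.0, -0.7, 0.5]
finger_gap: 85.3
grip_force: 0.0
```

```bash
python3 -c "
from h import *
p,W=cloud('top')
cv2.imwrite('pics/top6.png',p)
import m
m.W=W
m.rect('mandrel',325,368,240,285,107,119)
m.rect('box',350,410,180,240,97,103)
m.rect('stone',270,317,200,260,99,106)
m.rect('dome',455,555,215,315,50,60)"
```

```text
mandrel 366 [523.  -24.3 110.4] [522.8 -24.4  33.1  32.1  43.5]
box 870 [603.  -78.6 100.3] [603.4 -78.9  50.   50.1  16.4]
stone 804 [569.8  60.8 102.5] [570.   60.8  60.3  34.1   9.1]
dome 1187 [ 511.1 -301.3   54.1] [ 511.4 -301.9   56.3   57.8   23.2]
```

View pics/top6.png

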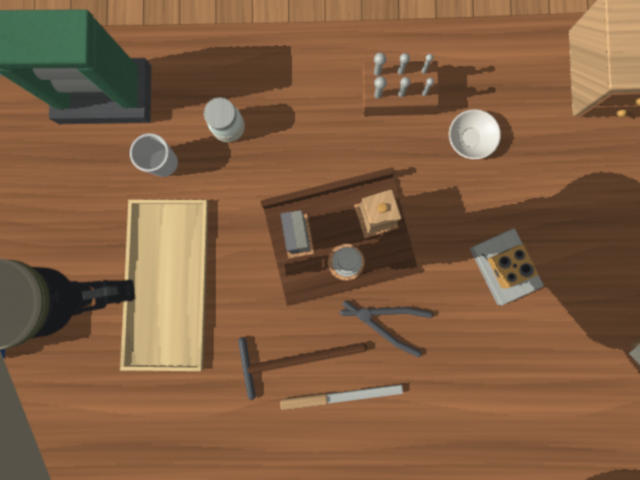

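The top view shows mandrel (346,262), box (380,213) and stone (296,232) upright on their pads, and the dome flat on the bench block (513,267). All are within about 1.5 mm of centre, so I'm handing in.

```bash
python3 -c "
from bench import r
print(r.hand_in())"
```

```text
the job is handed in; nothing more can be done
None
```

I handed the job in at about 55 s: the doming block is flat on the middle of the bench block, and the mandrel, box and oilstone stand upright on their own pads. By the last camera check, each is within about 1.5 mm of centre, and the box and stone are square with their pads to within about 1 degree.

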